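Seat a square tube against the sprung plunger of a weld fixture and hold it home

TASK

Put the square steel tube flat on the bed of the blue weld fixture and slide it in lengthwise, so that it springs the red side jaw open and the jaw closes on its side. Go on pushing it against the brass sprung plunger, without ramming it, until its end is fully home against the steel hard stop, and finish while still holding it pressed there with the gripper, ready for tacking; leave the jar, screwdriver and tape measure alone.

Things in the scene. Friction and masses are not known exactly. Their poses are not given: they have to be found in the camera images.
- tube_offcut: Loose grey steel square tube, 85 long (its x axis) x 40 x 40 mm, wall 3, open at both ends, about 0.32 kg. It lies on the table; origin at the centre of its underside, z up. Both ends are alike. Grip it from above across its 40 mm width (its y).
- fixture: Blue bolted-down fixture; bed plate 220 x 130 mm, 10 mm thick, from x = -120 to +100 mm. Its x is the push direction (away from the robot), y left, z up; origin on the table surface, on the channel's centre line (y = 0). Fully home, the tube's centre is at x = +2.5 mm. Bed top at z = +10 mm. A grey plunger housing, 42 mm high, stands at x = 63 to 97 mm.
- load_spot (a point): Point on the bed's top, 55 mm before the fixture's origin on the centre line; axes as the fixture's. The tube laid lengthwise with its centre here lies clear, before the jaw.
- channel_mouth (a point): Point on the bed's top at the channel's mouth, fixture x = +13 mm, y = 0. Beyond it, on the left, stands a fixed steel fence, face at y = +23 mm, x = 26 to 43 mm, with a slanted lead-in from x = 13 mm, y = +29 mm. Fence and jaw rise 30 mm above the bed: keep the fingers behind the mouth, gripping the tube at or behind its middle.
- hard_stop: Low fixed steel bar across the channel, 14 x 56 x 16 mm, standing on the bed; origin at the centre of its underside, 52 mm ahead of the fixture's origin. Its near face, which the tube's end must meet, is at x = +45 mm of the fixture. With spring and drag, about 16 N of push brings the tube to it; 2 to 30 N more, on the stop, is right.
- side_jaw (a joint): Red sprung side jaw right of the channel. 0 = at rest, with its face at y = -15 mm of the fixture, x = 26 to 42 mm, and a slanted lead-in from x = 11 mm, y = -25 mm; grows (m) as the tube pushes it aside toward -y, up to 0.012. About 1.5 N to start it, plus 0.3 N a mm; with the tube in the channel it reads about 0.002 to 0.008.
- plunger (a joint): Brass sprung plunger above the hard stop: a pad 46 mm wide and 16 mm high, its middle 30 mm above the bed. 0 = at rest, with its face at x = +31 mm of the fixture; grows (m) as it is pushed in along the fixture's +x, up to 0.018. 4 N to start it, plus 0.4 N a mm. It reads 0.014 when the tube is fully home (about 10 N), and it pushes the tube back if let go.
- tip_jar: Small clear jar with copper tips, 45 mm across, 56 mm high, on the right; a bystander to leave alone. Origin at the centre of its underside.
- screwdriver_ylw: Yellow screwdriver, 172 mm long, lying on the right; a bystander to leave alone.
- tape_measure: Yellow tape measure, 36 x 84 x 65 mm, standing at the back; a bystander to leave alone.

How it is judged (in metres and radians):
On the way:
1. the tube, flat on the bed, has sprung the side jaw open and the jaw bears on it, before the tube is home (value of joint side_jaw above 0.0012 m and x of tube_offcut in the frame of fixture above -0.035 m and z of tube_offcut in the frame of fixture below 0.016 m and angle between the x axis of tube_offcut and the x axis of fixture, either way round below 0.15 rad), for 0.05 s.
At the end, for the whole second after the job is handed in: The fingers still hold the tube (over 1 N) at rest flat on the fixture's bed (within 4 mm and 0.08 rad), straight in the channel (0.08 rad), the side jaw sprung open by it (over 1.2 mm), the plunger pushed in by at least 12.2 of 14 mm and the tube's end bearing on the hard stop with 1.5 to 50 N (value of joint plunger above 0.0122 m and value of joint side_jaw above 0.0012 m and contact force between tube_offcut and hard_stop between 1.5 and 50 N and contact force between the fingers and tube_offcut above 1 N and x of tube_offcut in the frame of fixture above 0 m and z of tube_offcut in the frame of fixture between 0.006 and 0.014 m and angle between the x axis of tube_offcut and the x axis of fixture, either way round below 0.08 rad and angle between the z axis of tube_offcut and the z axis of fixture, either way round below 0.08 rad and linear speed of tube_offcut below 0.02 m/s); the arm keeps its last pose, push and grip.
It fails at once if the tube is rammed against the hard stop (over 90 N) (contact force between tube_offcut and hard_stop above 90 N).
It fails at once if the jar, screwdriver or tape measure is shifted by more than 30 mm (distance of any of tip_jar, screwdriver_ylw, tape_measure from where it was at the start of the episode above 0.03 m).
It also fails if it takes over 45 s, if anything falls off the work surface, if the arm or the gripper's body presses on something with over 40 N, if the wrist force passes 120 N, or if a joint passes its speed limit or range.

ROBOT

A 6-joint arm with a two-finger parallel gripper is mounted at the origin on a cart in front of the work surface, level with it; the furniture and walls round the work are solid. World frame = base frame: x ahead of the robot, y to its left, z up, the work surface at z = 0. Lengths are in mm, angles in rad, forces in N, time in s.
With the tool pointing down it reaches from about 325 to 1000 mm from the base axis. Payload 5.1 kg.
Tool frame: the origin (TCP) lies on the centre line of the jaws, within the pads' length; the fingertips stand 25 mm ahead of it and the grasp point (between the pads) lies 6 mm ahead of it; z points along the fingers, y is the line along which they close (so a half turn about z gives the same grasp; the last joint's range is limited). The gripper opens to 85 mm and grips with 20 to 120 N. Pads are 22 mm wide; open, the fingers measure 114 mm over their backs; the gripper's body (76 mm by 85 mm) begins 54 mm behind the grasp point. The pads swing forward as they close: fully open they stand 13 mm farther back than shut.
Start: joints at [-1.3, 0.124, 1.65, -0, 1.367, -0.083], TCP at [225.17, -609.741, 256.322] pointing down, gripper open.
Joint ranges: [-2.61, 2.61], [-1.02, 2.33], [0.03, 2.71], [-1.35, 4.49], [0.32, 2.68], [-2.91, 2.91]. Speed limits (rad/s): [2.57, 2.57, 3.14, 3.14, 3.14, 3.14].

INTERFACE

Orientations are given as [roll, pitch, yaw] about the fixed x, y, z axes, in that order (R = Rz(yaw) Ry(pitch) Rx(roll)).
In Python, from station import env, imaging, job_done gives the robot as it stands.
- The arm moves only by the tool move_arm, never from a script. Its argument "plan" is a list of rows, each a list of 7 numbers: the shift along the tool's x, y, z as a fraction of full scale, then the turn, a rotation vector about the tool's x, y, z as a fraction of full scale, then the closure, from 0 (fully open) to 1 (shut). In form: [[x, y, z, wx, wy, wz, hand], ...]. A call has 1 to 10 rows; each row is the pose to reach, as a shift and turn from the pose commanded when the call began, along the tool's axes at that moment; what a row does not reach only later rows make up. Full scale, the value 1, is 0.15 m for a shift and 0.5 rad for a turn. A row lasts 1/12 s, in which the tool goes at most 41.7 mm and 7.16 degrees, less where a joint would pass 70% of its speed; a pose out of reach is approached as far as the arm can. A call with a number of a shift or a turn outside -1 to 1 is refused whole. A call with a gripper value outside its range is refused whole. The fingers move at their own pace and stop on an object; "newtons" is the grip in N (left out, the last holds). Time passes only in rows, so rows that repeat a pose let the fingers close. It gives the time, the measured TCP pose, the force, the opening and the grip force at its end, in the units of the state.
- env.read_state(): the state, without advancing time (a new reading comes with each control period).
- imaging.camera(name): name is "side" or "top"; returns the picture (384x512x3 uint8, red, green, blue); there is no depth.
- imaging.calibration(name): a dict with "K" (3x3 intrinsics, pixels), "rvec" (rotation vector, rad) and "tvec" (3), from world to camera coordinates, as OpenCV has them. Camera axes: x right, y down, z forward; pixel columns grow to the right and rows downward; lengths in mm; the calibration is good to about 2 mm. A picture is of the moment at which its call begins. calibration takes no time and is no camera call.
- job_done(): hands the job in; it is judged then, once.
The state is a dict: "time_s": time; "joint_positions": joint angles; "qvel": joint speeds; "joint_torque": joint torques, N m; "ee_pos": TCP position; "orientation": TCP orientation; "ft_force": force on the tool from outside, world axes, zero at the start; "moment": the same for the moment, N m; "finger_gap": opening from 0.0 (shut) to 1.0 (fully open); "grasp_force": force on a finger pad.
Only numpy, scipy, OpenCV 4.12 (cv2) and the standard library are available. Lean on these libraries where they do the work, as an engineer would, in place of code of your own. Each camera call takes 0.05 s, during which the arm holds its last target. There are 200 camera calls.

## Working session

There is one attempt and no reset: what is moved stays moved. The work goes in short steps, Python scripts to look and compute and a tool call to move; the robot and the scene stay as the last step left them, time stands still between calls to the robot, and variables do not carry over. Pictures are saved under pics/ and viewed, at most 10 in all, crops included, and the job is handed in when it is done.

Besides the shell and the picture viewer there is one more tool, called after "Request:" as name([rows], argument=value, ...), one row to a line, values as JSON. move_arm: Moves the arm, as the interface text tells. Its arguments: {"type":"object","properties":{"plan":{"type":"array","items":{"type":"array","items":{"type":"number","minimum":-1,"maximum":1}}},"newtons":{"type":"number"}},"required":["plan"]}

```bash
mkdir -p pics; ls; python3 - <<'E'
from station import env, imaging
import cv2
for n in("side","top"):
    im=imaging.camera(n); cv2.imwrite(f"pics/{n}0.png",cv2.resize(im[:,:,::-1],(800,600),interpolation=cv2.INTER_CUBIC))
    cv2.imwrite(f"{n}_raw.png",im[:,:,::-1]); print(imaging.calibration(n))
print(env.read_state())
E
```

```text
pics
{'K': array([[481.20344877,   0.        , 260.75995036],
       [  0.        , 481.20344877, 190.41923314],
       [  0.        ,   0.        ,   1.        ]]), 'rvec': array([ 0.3002377 , -2.67823188,  1.38452256]), 'tvec': array([ 543.69999933,  173.92032594, 1114.163599  ])}
{'K': array([[440.88440001,   0.        , 247.36796166],
       [  0.        , 440.88440001, 192.33369038],
       [  0.        ,   0.        ,   1.        ]]), 'rvec': array([ 2.11648621, -2.14987369,  0.2398718 ]), 'tvec': array([-119.8996733 ,  594.27216357,  942.46012376])}
{'time_s': 0.1, 'joint_positions': array([-1.29959720e+00,  1.24461405e-01,  1.65155474e+00, -1.05812833e-05,
        1.36749477e+00, -8.25965850e-02]), 'qvel': array([ 0.00104745, -0.00230342, -0.00193493,  0.00182378,  0.00094171,
        0.00101948]), 'joint_torque': array([ 9.15278015e-04, -4.24932647e+01, -3.66652679e+01, -3.41711666e-05,
        4.01113095e-03,  3.03168997e-05]), 'ee_pos': array([ 225.03495412, -609.25931147,  255.15173898]), 'orientation': array([-3.13968007e+00, -1.47937942e-04,  3.53797713e-01]), 'ft_force': array([-0.5711136 , -0.67852705, -1.16212581]), 'moment': array([0.01785689, 0.0099319 , 0.01633333]), 'grasp_force': 0.0, 'finger_gap': 1.000948366970505}
```

View pics/side0.png

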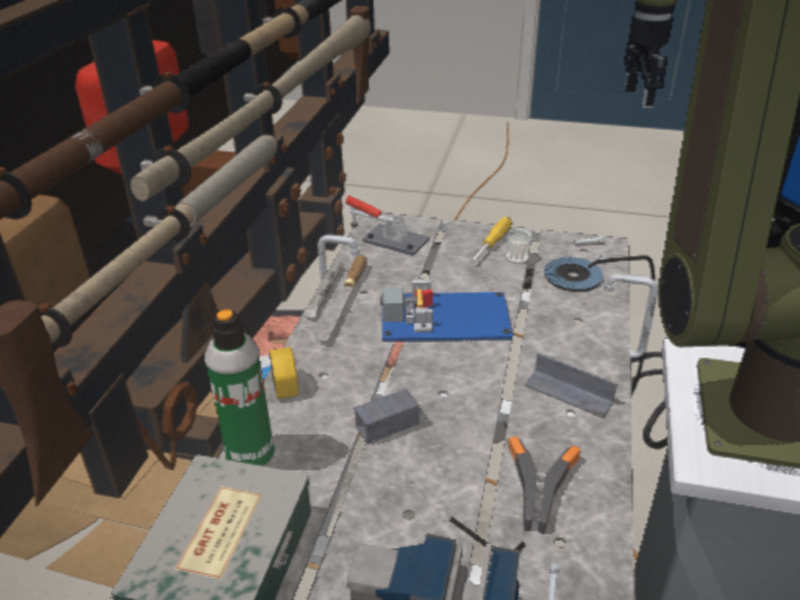

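View pics/top0.png

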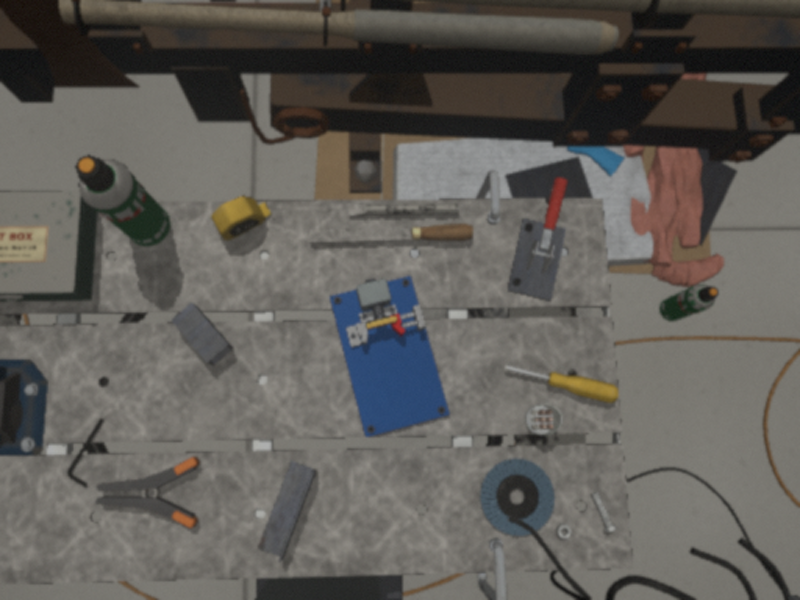

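```bash
python3 - <<'E'
import cv2
a=cv2.imread("top_raw.png")[170:290,100:300]; cv2.imwrite("pics/t1.png",cv2.resize(a,None,fx=4,fy=4,interpolation=cv2.INTER_CUBIC))
a=cv2.imread("side_raw.png")[170:290,215:345]; cv2.imwrite("pics/s1.png",cv2.resize(a,None,fx=5,fy=5,interpolation=cv2.INTER_CUBIC))
E
```

```text
(no output)
```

View pics/t1.png

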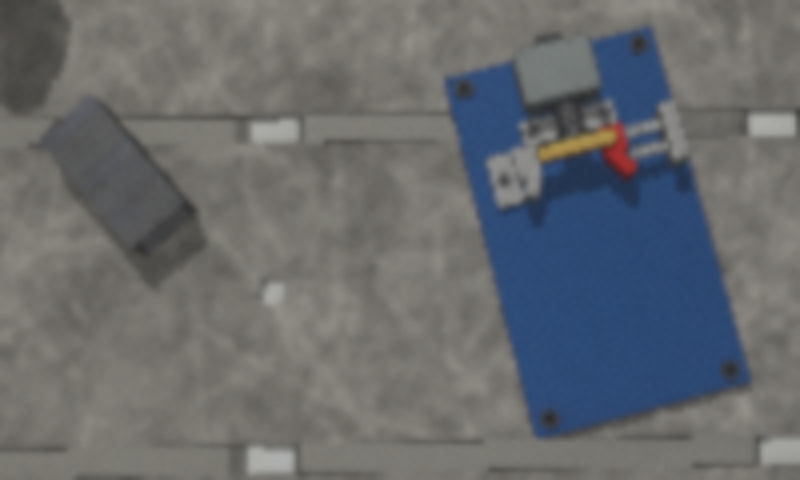

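View pics/s1.png

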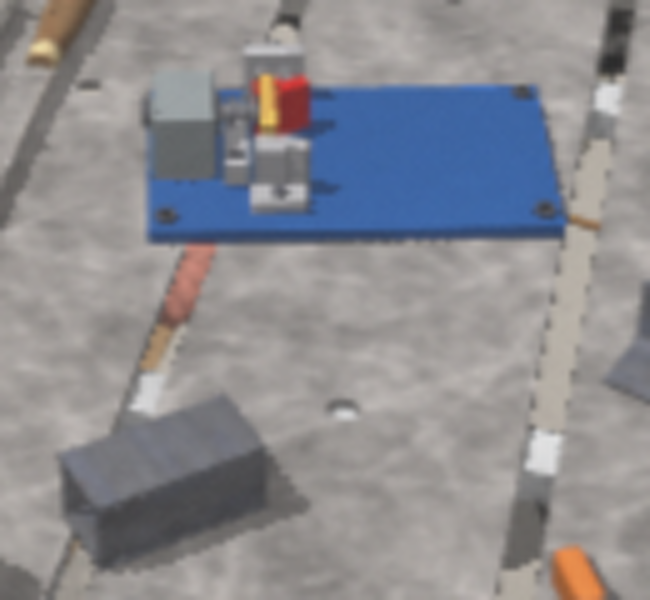

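```bash
cat > fit.py <<'E'
import numpy as np, cv2
from scipy.optimize import least_squares
from station import imaging
C={n:imaging.calibration(n) for n in("side","top")}
crop={"top":(100,170,4),"side":(215,170,5)}
def proj(n,P): return cv2.projectPoints(np.asarray(P,float),C[n]["rvec"],C[n]["tvec"],C[n]["K"],None)[0][:,0]
def raw(n,p): x0,y0,s=crop[n]; return (np.asarray(p,float)+.5)/s-.5+[x0,y0]
def tf(q,P):
    x,y,z,a=q; c,s=np.cos(a),np.sin(a); return np.asarray(P,float)@np.array([[c,-s,0],[s,c,0],[0,0,1]]).T+[x,y,z]
def fit(q0,obs):
    f=lambda q:np.concatenate([(proj(n,tf(q,[o[0] for o in ob]))-raw(n,[o[1] for o in ob])).ravel() for n,ob in obs.items()])
    r=least_squares(f,q0,x_scale=[10,10,10,.1],loss="soft_l1"); return r.x,r.fun.reshape(-1,2)
E
cat > m.py <<'E'
from fit import *
for n in C: print(n,(-cv2.Rodrigues(C[n]["rvec"])[0].T@C[n]["tvec"]).round())
h,w=42.5,20
T={"top":[((h,-w,40),(90,97)),((h,w,40),(40,143)),((-h,-w,40),(193,205)),((-h,w,40),(138,250))],
"side":[((h,-w,40),(62,460)),((h,w,40),(98,508)),((-h,-w,40),(222,395)),((-h,w,40),(266,448)),((h,w,0),(104,570)),((-h,w,0),(266,500))]}
q,e=fit([600,100,0,.7],T); print("tube",q.round(3)); print(e.round(1).tolist())
F={"top":[((100,65,10),(445,78)),((100,-65,10),(652,27)),((-120,-65,10),(749,383)),((-120,65,10),(537,437))],
"side":[((-120,-65,10),(538,87)),((-120,65,10),(563,232)),((100,65,10),(150,236))]}
q,e=fit([600,-100,0,.2],F); print("fix",q.round(3)); print(e.round(1).tolist())
# checks: predicted crop pixel of features
P=dict(padL=(31,23,48),padR=(31,-23,48),fenceA=(43,23,40),fenceB=(26,23,40),housNL=(63,20,42),jawface=(26,-15,40),jawlead=(11,-25,40))
for k,p in P.items():
    print(k,[((proj(n,tf(q,[p]))[0]-crop[n][:2]+.5)*crop[n][2]).round().tolist() for n in("top","side")])
E
python3 m.py
```

```text
side [341. 910. 790.]
top [ 400.  -97. 1042.]
tube [554.645 143.193  -3.134   0.749]
[[0.6, -1.1], [-0.2, -0.8], [-0.5, -1.6], [-0.1, -0.8], [-0.1, -0.6], [0.9, 0.8], [0.8, -0.5], [0.7, -0.8], [0.4, 1.2], [0.7, 1.5]]
fix [ 5.30648e+02 -1.29840e+02 -4.73200e+00  2.37000e-01]
[[-0.2, -0.3], [0.4, -0.5], [0.6, -0.4], [-0.5, 0.5], [0.2, 0.5], [0.9, -0.1], [-0.4, 0.1]]
padL [[541.0, 161.0], [278.0, 130.0]]
padR [[619.0, 141.0], [276.0, 80.0]]
fenceA [[536.0, 143.0], [256.0, 142.0]]
fenceB [[543.0, 171.0], [288.0, 142.0]]
housNL [[533.0, 108.0], [218.0, 136.0]]
jawface [[607.0, 155.0], [286.0, 101.0]]
jawlead [[630.0, 176.0], [313.0, 90.0]]
```

```bash
cat > m2.py <<'E'
from fit import *
import re
src=open("m.py").read(); T=F=None
h,w=42.5,20
exec("\n".join(l for l in src.split("\n") if l.startswith(('T=','"side"','F='))))
# joint fit: tube & fixture on z=0, camera translation offsets as nuisance (2 mm prior), pixel sigma .6
def f(p):
    out=[p[6:]/2]
    for q,obs in((p[:3],T),(p[3:6],F)):
        for n,ob in obs.items():
            d=p[6:9] if n=="side" else p[9:12]
            P=tf([q[0],q[1],0,q[2]],[o[0] for o in ob])+d
            out.append((proj(n,P)-raw(n,[o[1] for o in ob])).ravel()/.6)
    return np.concatenate(out)
r=least_squares(f,[554,143,.75,530,-130,.237]+[0]*6,loss="soft_l1"); print(r.x.round(3).tolist(), r.cost)
np.save("fit.npy",r.x)
E
cat > go.py <<'E'
import sys,numpy as np
# go.py cmdx cmdy cmdz cmdyaw  tx ty tz tyaw -> shift in tool axes (full-scale fractions)
a=list(map(float,sys.argv[1:])); d=np.array(a[4:7])-a[:3]; c,s=np.cos(a[3]),np.sin(a[3])
print(((np.array([c*d[0]+s*d[1],s*d[0]-c*d[1],-d[2]]))/150).round(4),"wz",round(-(a[7]-a[3])/.5,4))
E
python3 m2.py; python3 - <<'E'
import numpy as np
p=np.load("fit.npy"); c,s=np.cos(p[2]),np.sin(p[2]); print("grasp",p[0]-12*c,p[1]-12*s,p[2])
E
```

```text
[553.995, 143.311, 0.749, 530.733, -128.601, 0.237, 1.439, 0.774, -2.152, -1.439, -0.774, -1.428] 13.615808633990076
grasp 545.2049622414983 135.14210453145745 0.748756428401903
```

Request:
move_arm([
  [0.15, -0.15, 0, 0, 0, 0, 0],
  [0.35, -0.36, 0, 0, 0, 0, 0],
  [0.54, -0.57, 0, 0, 0, 0, 0],
  [0.73, -0.77, 0, 0, 0, 0, 0],
  [0.93, -0.98, 0, 0, 0, 0, 0],
], newtons=90)

```text
time_s: 0.52
ee_pos: [303.5, -425.4, 255.5]
orientation: [-3.14, -0.0, 0.353]
ft_force: [1.2, 0.1, 1.5]
finger_gap: 0.999
grasp_force: 0.0
```

Request:
move_arm([
  [0.18, -0.19, 0, 0, 0, 0, 0],
  [0.36, -0.38, 0, 0, 0, 0, 0],
  [0.54, -0.57, 0, 0, 0, 0, 0],
  [0.73, -0.77, 0, 0, 0, 0, 0],
  [0.93, -0.98, 0, 0, 0, 0, 0],
])

```text
time_s: 0.93
ee_pos: [382.7, -240.9, 255.9]
orientation: [-3.141, 0.0, 0.353]
ft_force: [2.4, 0.4, 0.5]
finger_gap: 1.001
grasp_force: 0.0
```

Request:
move_arm([
  [0.18, -0.19, 0, 0, 0, 0, 0],
  [0.36, -0.38, 0, 0, 0, 0, 0],
  [0.54, -0.57, 0, 0, 0, 0, 0],
  [0.73, -0.77, 0, 0, 0, 0, 0],
  [0.93, -0.98, 0, 0, 0, 0, 0],
])

```text
time_s: 1.35
ee_pos: [461.9, -56.3, 256.1]
orientation: [3.141, -0.0, 0.354]
ft_force: [1.4, -1.1, -0.5]
finger_gap: 1.003
grasp_force: 0.0
```

Request:
move_arm([
  [0.18, -0.19, 0, 0, 0, -0.2, 0],
  [0.36, -0.38, 0.1, 0, 0, -0.4, 0],
  [0.54, -0.57, 0.2, 0, 0, -0.6, 0],
  [0.73, -0.77, 0.4, 0, 0, -0.79, 0],
  [0.93, -0.98, 0.6, 0, 0, -0.79, 0],
  [0.93, -0.98, 0.7, 0, 0, -0.79, 0],
  [0.93, -0.98, 0.7, 0, 0, -0.79, 0],
  [0.93, -0.98, 0.7, 0, 0, -0.79, 0],
])

```text
time_s: 2.02
ee_pos: [540.2, 128.5, 148.7]
orientation: [-3.139, 0.005, 0.751]
ft_force: [0.1, -0.4, -0.3]
finger_gap: 0.997
grasp_force: 0.0
```

```bash
python3 go.py 540.2 128.5 149.7 .751 545.2 135.1 29.5 .749; python3 - <<'E'
from station import imaging,env
import cv2,numpy as np
print(env.read_state()["ee_pos"],env.read_state()["orientation"])
a=imaging.camera("top")[:,:,::-1]; b=imaging.camera("side")[:,:,::-1]
cv2.imwrite("pics/a2.png",np.hstack([cv2.resize(a[160:260,70:170],(400,400),interpolation=2),cv2.resize(b[200:300,200:300],(400,400),interpolation=2)]))
E
```

```text
[ 0.0544 -0.0094  0.8013] wz 0.004
[540.1712662  128.49780259 148.66345003] [-3.1385968   0.00477504  0.7508098 ]
```

View pics/a2.png

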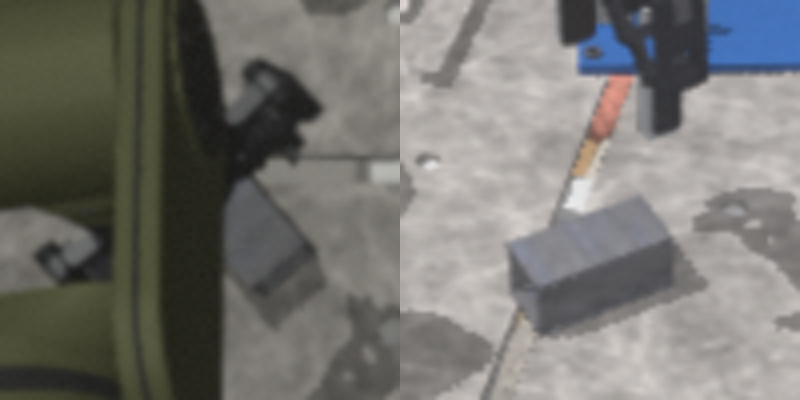

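Request:
move_arm([
  [0.02, 0, 0.15, 0, 0, 0, 0],
  [0.054, -0.009, 0.35, 0, 0, 0.004, 0],
  [0.054, -0.009, 0.5, 0, 0, 0.004, 0],
  [0.054, -0.009, 0.62, 0, 0, 0.004, 0],
  [0.054, -0.009, 0.72, 0, 0, 0.004, 0],
  [0.054, -0.009, 0.78, 0, 0, 0.004, 0],
  [0.054, -0.009, 0.8, 0, 0, 0.004, 0],
  [0.054, -0.009, 0.8, 0, 0, 0.004, 0],
])

```text
time_s: 2.78
ee_pos: [547.3, 133.8, 32.1]
orientation: [3.141, -0.001, 0.746]
ft_force: [-0.1, -0.2, -0.8]
finger_gap: 1.002
grasp_force: 0.0
```

Request:
move_arm([
  [0, 0, 0, 0, 0, 0, 0.2],
  [0, 0, 0, 0, 0, 0, 0.4],
  [0, 0, 0, 0, 0, 0, 0.6],
  [0, 0, 0, 0, 0, 0, 0.8],
  [0, 0, 0, 0, 0, 0, 1],
  [0, 0, 0, 0, 0, 0, 1],
  [0, 0, 0, 0, 0, 0, 1],
  [0, 0, 0, 0, 0, 0, 1],
  [0, 0, 0, 0, 0, 0, 1],
  [0, 0, 0, 0, 0, 0, 1],
], newtons=90)

```text
time_s: 3.62
ee_pos: [547.8, 134.7, 32.7]
orientation: [3.14, -0.002, 0.747]
ft_force: [-0.2, 0.4, 6.1]
finger_gap: 0.451
grasp_force: 91.5
```

Request:
move_arm([
  [0, 0, -0.05, 0, 0, 0, 1],
  [0, 0, -0.15, 0, 0, 0, 1],
  [0, 0, -0.3, 0, 0, 0, 1],
  [0, 0, -0.45, 0, 0, 0, 1],
  [0, 0, -0.55, 0, 0, 0, 1],
  [0, 0, -0.6, 0, 0, 0, 1],
  [0, 0, -0.6, 0, 0, 0, 1],
  [0, 0, -0.6, 0, 0, 0, 1],
])

```text
time_s: 4.28
ee_pos: [546.2, 134.3, 120.6]
orientation: [-3.141, 0.001, 0.747]
ft_force: [-0.3, 0.6, -3.1]
finger_gap: 0.453
grasp_force: 90.7
```

```bash
python3 go.py 547.8 134.7 123 .747 467.1 -144 123 .237
```

```text
[-1.6571  0.9977 -0.    ] wz 1.02
```

Request:
move_arm([
  [-0.1, 0.06, 0, 0, 0, 0.1, 1],
  [-0.28, 0.17, 0, 0, 0, 0.25, 1],
  [-0.47, 0.28, 0, 0, 0, 0.45, 1],
  [-0.65, 0.39, 0, 0, 0, 0.65, 1],
  [-0.78, 0.47, 0, 0, 0, 0.85, 1],
  [-0.83, 0.5, 0, 0, 0, 1, 1],
  [-0.83, 0.5, 0, 0, 0, 1, 1],
  [-0.83, 0.5, 0, 0, 0, 1, 1],
  [-0.83, 0.5, 0, 0, 0, 1, 1],
])

```text
time_s: 5.03
ee_pos: [505.9, -4.5, 120.3]
orientation: [-3.141, 0.002, 0.249]
ft_force: [-0.0, 0.6, -2.4]
finger_gap: 0.456
grasp_force: 91.0
```

```bash
python3 go.py 505.9 -4.5 121 .247 467.1 -144 80 .237
```

```text
[-0.4782  0.8385  0.2733] wz 0.02
```

Request:
move_arm([
  [-0.06, 0.1, 0, 0, 0, 0.02, 1],
  [-0.16, 0.28, 0, 0, 0, 0.02, 1],
  [-0.27, 0.47, 0, 0, 0, 0.02, 1],
  [-0.38, 0.66, 0, 0, 0, 0.02, 1],
  [-0.45, 0.78, 0.05, 0, 0, 0.02, 1],
  [-0.48, 0.84, 0.12, 0, 0, 0.02, 1],
  [-0.48, 0.84, 0.2, 0, 0, 0.02, 1],
  [-0.48, 0.84, 0.27, 0, 0, 0.02, 1],
  [-0.48, 0.84, 0.27, 0, 0, 0.02, 1],
  [-0.48, 0.84, 0.27, 0, 0, 0.02, 1],
])

```text
time_s: 5.87
ee_pos: [466.7, -143.3, 79.2]
orientation: [-3.139, 0.003, 0.239]
ft_force: [0.8, 0.2, -2.7]
finger_gap: 0.454
grasp_force: 91.2
```

```bash
python3 - <<'E'
from station import imaging,env
import cv2,numpy as np
s=env.read_state(); print(s["ee_pos"],s["orientation"])
a=imaging.camera("top")[:,:,::-1]; b=imaging.camera("side")[:,:,::-1]
cv2.imwrite("top2.png",a); cv2.imwrite("side2.png",b)
cv2.imwrite("pics/a3.png",np.hstack([cv2.resize(a[165:285,205:300],None,fx=4,fy=4,interpolation=2),cv2.resize(b[175:295,235:335],None,fx=4,fy=4,interpolation=2)]))
E
```

```text
[ 466.6798084  -143.29799326   79.16335456] [-3.13923413e+00  2.56301434e-03  2.38790988e-01]
```

View pics/a3.png

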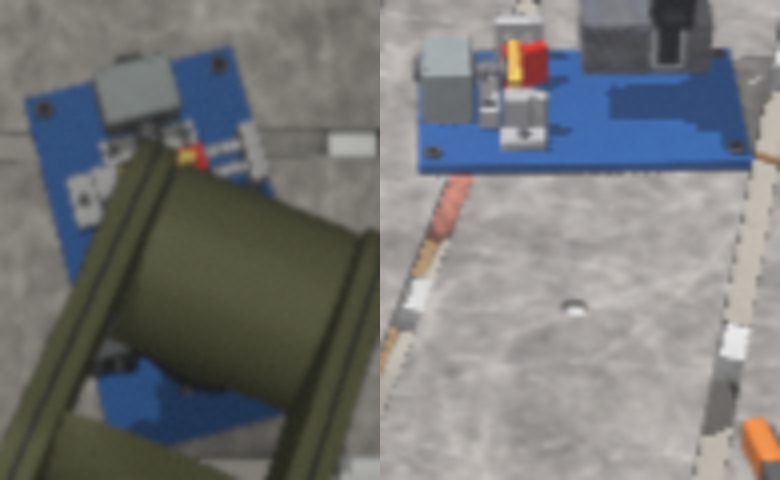

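Request:
move_arm([
  [0, 0, 0.06, 0, 0, 0, 1],
  [0, 0, 0.13, 0, 0, 0, 1],
  [0, 0, 0.18, 0, 0, 0, 1],
  [0, 0, 0.21, 0, 0, 0, 1],
  [0, 0, 0.225, 0, 0, 0, 1],
  [0, 0, 0.225, 0, 0, 0, 1],
  [0, 0, 0.225, 0, 0, 0, 1],
])

```text
time_s: 6.55
ee_pos: [467.3, -145.0, 46.9]
orientation: [-3.141, 0.0, 0.237]
ft_force: [0.3, -0.2, -2.3]
finger_gap: 0.46
grasp_force: 91.2
```

Request:
move_arm([
  [0, 0, 0.01, 0, 0, 0, 1],
  [0, 0, 0.015, 0, 0, 0, 1],
  [0, 0, 0.02, 0, 0, 0, 1],
  [0, 0, 0.02, 0, 0, 0, 1],
])

```text
time_s: 6.88
ee_pos: [467.4, -145.0, 44.2]
orientation: [3.141, -0.0, 0.237]
ft_force: [0.6, 0.5, -2.5]
finger_gap: 0.455
grasp_force: 91.2
```

Request:
move_arm([
  [0, 0, 0.005, 0, 0, 0, 1],
  [0, 0, 0.01, 0, 0, 0, 1],
  [0, 0, 0.01, 0, 0, 0, 1],
])

```text
time_s: 7.13
ee_pos: [467.5, -145.0, 42.8]
orientation: [3.141, -0.0, 0.237]
ft_force: [-0.6, -0.3, -1.5]
finger_gap: 0.458
grasp_force: 91.6
```

```bash
python3 - <<'E'
from station import imaging,env
import cv2,numpy as np
s=env.read_state(); print(s["ee_pos"],s["orientation"],s["ft_force"])
b=imaging.camera("side")[:,:,::-1]
cv2.imwrite("pics/a4.png",cv2.resize(b[175:225,240:340],None,fx=8,fy=8,interpolation=2))
E
```

```text
[ 467.49792854 -145.00585584   42.78234335] [ 3.14139895e+00 -3.02991418e-04  2.36770863e-01] [-0.60873953 -0.32186571 -1.51483248]
```

View pics/a4.png

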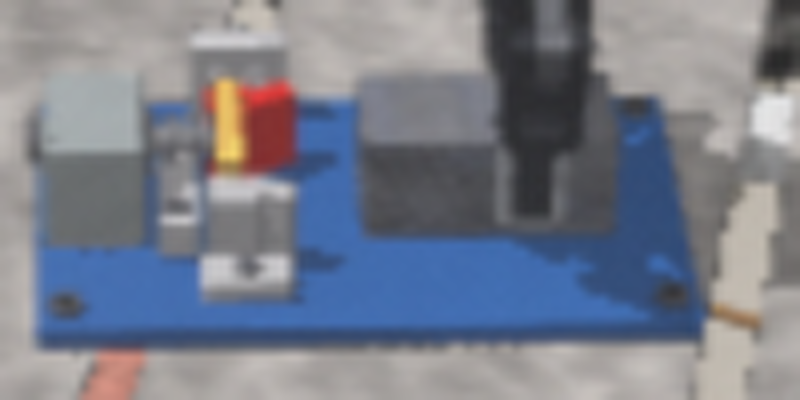

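```bash
cat > fx.py <<'E'
from fit import *
p=np.load("fit.npy")
def fx(px,z):  # side raw pixel -> fixture xy at height z
    g=lambda u:proj("side",tf([p[3],p[4],0,p[5]],[[u[0],u[1],z]])+p[6:9])[0]-px
    return least_squares(g,[0,0]).x.round(1)
E
python3 - <<'E'
from fx import *
r=lambda x,y:(np.array([x,y])+.5)/8-.5+[240,175]
for n,q,z in(("bot far-left",(367,235),10),("bot near-left",(612,234),10),("top far-left",(362,143),50),("top far-right",(360,75),50),("bed NL",(700,330),10),("bed FL",(40,333),10),("bed NR",(657,97),10),("jaw",(0,0),10)): print(n,fx(r(*q),z))
c,s=np.cos(p[5]),np.sin(p[5]); d=np.array([467.5,-145])-p[3:5]; print("tcp fix",c*d[0]+s*d[1],-s*d[0]+c*d[1])
E
```

```text
bot far-left [-12.6  12.4]
bot near-left [-95.3  13.5]
top far-left [-10.   14.8]
top far-right [-11.3 -25. ]
bed NL [-118.7   66.3]
bed FL [97.1 63.5]
bed NR [-119.7  -67. ]
jaw [ 115.4 -134.8]
tcp fix -65.3156146416292 -1.083890269547636
```

```bash
python3 - <<'E'
from fx import *
b=imaging.camera("side"); cv2.imwrite("side4.png",b[:,:,::-1])
pr=lambda P:((proj("side",tf([p[3],p[4],0,p[5]],[P])+p[6:9])[0]-[240,175]+.5)*8-.5).round().tolist()
for k,P in dict(padRt=(31,-23,48),padLt=(31,23,48),padLb=(31,23,32),fenceT26=(26,23,40),fenceB_lead=(13,29,40),jaw=(26,-15,40),jawlead=(11,-25,40),hs=(45,28,26),hsR=(45,-28,26),hNL=(63,20,52)).items(): print(k,pr(P))
for y in(0,-5): print("tube",y,[pr((x,y+w,z)) for x,w,z in((-12,20,10),(-12,20,50),(-12,-20,50),(-97,20,10))])
g=b.astype(int)
for c in(290,296): print(c,[(r,g[r,c].tolist()) for r in range(181,208)])
E
```

```text
padRt [236.0, 85.0]
padLt [239.0, 164.0]
padLb [239.0, 203.0]
fenceT26 [254.0, 183.0]
fenceB_lead [294.0, 193.0]
jaw [251.0, 117.0]
jawlead [294.0, 100.0]
hs [197.0, 227.0]
hsR [195.0, 130.0]
hNL [142.0, 150.0]
tube 0 [[366.0, 249.0], [369.0, 152.0], [363.0, 83.0], [619.0, 246.0]]
tube -5 [[366.0, 240.0], [368.0, 143.0], [362.0, 75.0], [617.0, 237.0]]
290 [(181, [182, 178, 175]), (182, [175, 171, 168]), (183, [163, 158, 156]), (184, [139, 137, 139]), (185, [124, 125, 130]), (186, [122, 124, 131]), (187, [123, 123, 130]), (188, [125, 125, 131]), (189, [123, 125, 131]), (190, [123, 125, 131]), (191, [126, 128, 135]), (192, [122, 123, 129]), (193, [85, 85, 90]), (194, [76, 76, 81]), (195, [71, 72, 75]), (196, [75, 74, 79]), (197, [77, 77, 81]), (198, [81, 81, 85]), (199, [79, 80, 86]), (200, [80, 80, 85]), (201, [78, 78, 83]), (202, [73, 75, 80]), (203, [75, 79, 87]), (204, [70, 84, 112]), (205, [67, 106, 169]), (206, [66, 108, 176]), (207, [64, 106, 174])]
296 [(181, [193, 189, 185]), (182, [184, 180, 177]), (183, [173, 169, 167]), (184, [136, 136, 140]), (185, [123, 124, 132]), (186, [124, 125, 132]), (187, [124, 125, 131]), (188, [125, 125, 132]), (189, [127, 127, 134]), (190, [129, 129, 136]), (191, [132, 132, 138]), (192, [122, 122, 128]), (193, [89, 90, 96]), (194, [80, 82, 89]), (195, [77, 78, 84]), (196, [78, 77, 83]), (197, [82, 82, 87]), (198, [81, 81, 86]), (199, [80, 81, 85]), (200, [81, 81, 86]), (201, [80, 80, 85]), (202, [79, 80, 86]), (203, [74, 77, 85]), (204, [69, 83, 111]), (205, [65, 105, 169]), (206, [65, 107, 175]), (207, [65, 107, 174])]
```

Request:
move_arm([
  [0, -0.01, 0, 0, 0, 0, 1],
  [0, -0.02, 0, 0, 0, 0, 1],
  [0, -0.02, 0.006, 0, 0, 0, 1],
  [0, -0.02, 0.006, 0, 0, 0, 1],
  [0, -0.02, 0.006, 0, 0, 0, 1],
])

```text
time_s: 7.65
ee_pos: [466.8, -141.9, 42.7]
orientation: [-3.141, 0.0, 0.237]
ft_force: [-3.6, 1.6, 6.3]
finger_gap: 0.458
grasp_force: 92.2
```

Request:
move_arm([
  [0.03, 0, 0, 0, 0, 0, 1],
  [0.06, 0, 0, 0, 0, 0, 1],
  [0.09, 0, 0, 0, 0, 0, 1],
  [0.12, 0, 0, 0, 0, 0, 1],
  [0.14, 0, 0, 0, 0, 0, 1],
  [0.16, 0, 0, 0, 0, 0, 1],
  [0.18, 0, 0, 0, 0, 0, 1],
  [0.2, 0, 0, 0, 0, 0, 1],
  [0.2, 0, 0, 0, 0, 0, 1],
])

```text
time_s: 8.4
ee_pos: [496.7, -135.2, 42.7]
orientation: [3.141, -0.001, 0.237]
ft_force: [-2.9, -0.5, 5.3]
finger_gap: 0.454
grasp_force: 92.3
```

```bash
python3 - <<'E'
from station import imaging,env
import cv2,numpy as np
s=env.read_state(); print(s["ee_pos"],s["orientation"],s["ft_force"])
b=imaging.camera("side")[:,:,::-1]
cv2.imwrite("pics/a5.png",cv2.resize(b[175:225,240:340],None,fx=8,fy=8,interpolation=2))
E
```

```text
[ 496.65313474 -135.23951065   42.73229738] [ 3.14073875e+00 -9.22956656e-04  2.37078060e-01] [-2.86934673 -0.54399676  5.3100547 ]
```

View pics/a5.png

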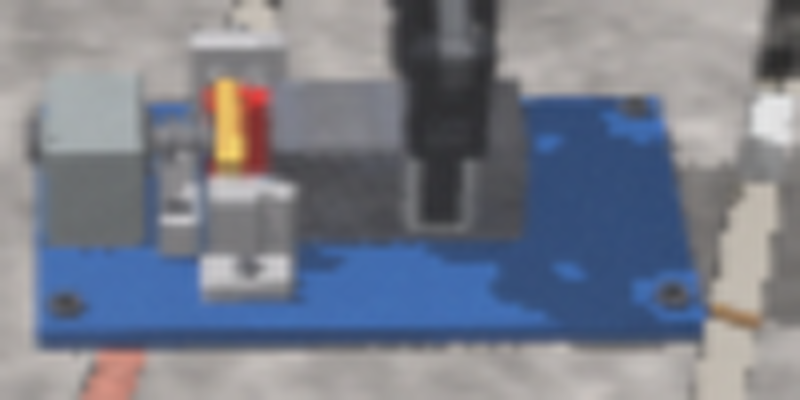

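Request:
move_arm([
  [0.015, 0, 0, 0, 0, 0, 1],
  [0.03, 0, 0, 0, 0, 0, 1],
  [0.045, 0, 0, 0, 0, 0, 1],
  [0.06, 0, 0, 0, 0, 0, 1],
  [0.07, 0, 0, 0, 0, 0, 1],
  [0.08, 0, 0, 0, 0, 0, 1],
  [0.08, 0, 0, 0, 0, 0, 1],
])

```text
time_s: 9.03
ee_pos: [506.4, -132.4, 42.7]
orientation: [-3.141, 0.004, 0.238]
ft_force: [-11.9, 0.1, 13.4]
finger_gap: 0.458
grasp_force: 93.1
```

Request:
move_arm([
  [0.01, 0, 0, 0, 0, 0, 1],
  [0.02, 0, 0, 0, 0, 0, 1],
  [0.03, 0, 0, 0, 0, 0, 1],
  [0.04, 0, 0, 0, 0, 0, 1],
  [0.05, 0, 0, 0, 0, 0, 1],
  [0.05, 0, 0, 0, 0, 0, 1],
])

```text
time_s: 9.53
ee_pos: [512.7, -130.8, 42.7]
orientation: [-3.14, 0.006, 0.238]
ft_force: [-16.0, -1.6, 17.0]
finger_gap: 0.454
grasp_force: 93.5
```

Request:
move_arm([
  [0.01, 0, -0.005, 0, 0, 0, 1],
  [0.02, 0, -0.005, 0, 0, 0, 1],
  [0.03, 0, -0.005, 0, 0, 0, 1],
  [0.03, 0, -0.005, 0, 0, 0, 1],
  [0.03, 0, -0.005, 0, 0, 0, 1],
])

```text
time_s: 9.95
ee_pos: [516.6, -129.8, 42.7]
orientation: [-3.14, 0.007, 0.238]
ft_force: [-15.0, -1.6, 11.8]
finger_gap: 0.455
grasp_force: 93.0
```

Request:
move_arm([
  [0.007, 0, 0, 0, 0, 0, 1],
  [0.014, 0, 0, 0, 0, 0, 1],
  [0.02, 0, 0, 0, 0, 0, 1],
  [0.02, 0, 0, 0, 0, 0, 1],
])

```text
time_s: 10.28
ee_pos: [519.0, -129.2, 42.8]
orientation: [-3.14, 0.008, 0.238]
ft_force: [-16.9, -3.1, 14.8]
finger_gap: 0.453
grasp_force: 93.2
```

Request:
move_arm([
  [0.006, 0, -0.002, 0, 0, 0, 1],
  [0.012, 0, -0.002, 0, 0, 0, 1],
  [0.012, 0, -0.002, 0, 0, 0, 1],
])

```text
time_s: 10.53
ee_pos: [520.0, -128.9, 42.8]
orientation: [-3.14, 0.011, 0.238]
ft_force: [-19.8, -4.3, 15.8]
finger_gap: 0.451
grasp_force: 93.5
```

Request:
move_arm([
  [0.006, 0, 0, 0, 0, 0, 1],
  [0.01, 0, 0, 0, 0, 0, 1],
  [0.01, 0, 0, 0, 0, 0, 1],
])

```text
time_s: 10.78
ee_pos: [520.1, -128.9, 42.9]
orientation: [-3.139, 0.014, 0.238]
ft_force: [-27.6, -5.4, 19.7]
finger_gap: 0.45
grasp_force: 94.1
```

Request:
move_arm([
  [0.005, 0, 0, 0, 0, 0, 1],
  [0.01, 0, 0, 0, 0, 0, 1],
  [0.01, 0, 0, 0, 0, 0, 1],
])

```text
time_s: 11.03
ee_pos: [520.2, -128.9, 43.0]
orientation: [-3.139, 0.018, 0.239]
ft_force: [-32.8, -6.7, 26.5]
finger_gap: 0.458
grasp_force: 94.8
```

Request:
move_arm([
  [0, 0, 0, 0, 0, 0, 1],
  [0, 0, 0, 0, 0, 0, 1],
  [0, 0, 0, 0, 0, 0, 1],
  [0, 0, 0, 0, 0, 0, 1],
  [0, 0, 0, 0, 0, 0, 1],
  [0, 0, 0, 0, 0, 0, 1],
])

```text
time_s: 11.53
ee_pos: [520.2, -128.9, 43.0]
orientation: [-3.139, 0.018, 0.238]
ft_force: [-33.4, -7.1, 26.7]
finger_gap: 0.454
grasp_force: 94.8
```

```bash
python3 - <<'E'
from station import imaging,env
import cv2,numpy as np
s=env.read_state(); print(s["ee_pos"],s["orientation"],s["ft_force"])
a=imaging.camera("top")[:,:,::-1];b=imaging.camera("side")[:,:,::-1]
k=lambda i:cv2.resize(i,None,fx=6,fy=6,interpolation=2)
cv2.imwrite("pics/a6.png",np.vstack([k(a[172:222,205:300]),k(b[180:220,240:335])]))
E
```

```text
[ 520.19816897 -128.90120593   43.03908718] [-3.13876239  0.01770205  0.23839531] [-33.42586638  -7.07647384  26.74178879]
```

View pics/a6.png

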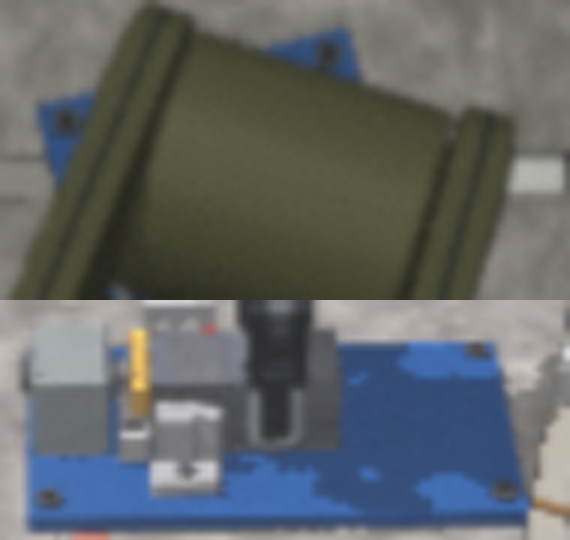

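```bash
python3 -c "
from station import job_done
print(job_done())"
```

```text
the job is handed in; nothing more can be done
None
```

I handed the job in at about 11.6 s, with the tube flat in the channel, still gripped at about 95 N and pressed against the hard stop. The push is about 34 N, which I estimate puts roughly 15 N on the stop. The hand-in returned no verdict, and the jaw, plunger and stop readings aren't in the robot's state, so being home is judged from the camera and from the tube halting as the push force rose.

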